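# Turn the drip tile home about its peg and lock it with the keeper

## Task

The spin cycle has shaken the flat ceramic drip tile askew: keeping it flat on the shelf with its notched corner on the low steel peg, push the opposite corner so that the tile turns about the peg until its side is fully home against the screw head of the stop block, and keep it pressed there for about a second with a push of about 8 N (it chips above 13 N, so feel your way). Then swing the keeper by its black thumb post, gently, until its nose touches the tile from behind, so that the tile cannot shake back, let go, and leave everything else on the shelf where it stands.

Things in the scene. Friction and masses are not known exactly. Their poses are not given: they have to be found in the camera images.
- tile: White hollow-backed ceramic tile, 150 (its x) by 110 (its y) by 14 mm thick, 0.22 to 0.36 kg, one corner cut out in a 14 mm square notch. Origin: on the underside, on the peg's axis when the notch is about the peg. It spans x -7.5 to 142.5, y -7.5 to 102.5 mm, less the notch (x and y below 6.5), so the peg has 0.5 mm play to both notch walls. It starts 0.2 to 0.4 rad clockwise of the peg's axes.
- tile_corner (a point): The tile's corner opposite the notch, 7 mm above the shelf: x = 142.5, y = 102.5 mm in the tile's axes. Pushing beside it along the tile's -x, on the 110 mm side that faces +x, turns the tile anticlockwise (from above) about the peg towards home and keeps the notch on the peg. 1 to 6 N turn it; then it rises: the stop.
- peg: Fixed round dark steel locating peg, 12 mm in diameter, 22 mm high, rigid. Origin: on its axis at shelf level. Peg, stop block and keeper hinge stand fixed to one another and share the peg's axes; where home is depends on the stop's screw: the home tile's axes lie within 0.07 rad of the peg's axes.
- stop: Fixed dark steel stop block, 30 x 20 mm, 24 mm high; origin: on the shelf below its face towards the tile, 100 mm along x and 112 mm along y from the peg in the peg's axes. From that face a rigid round screw head (18 mm in diameter) sticks out along the peg's -y by 4 to 16 mm: its setting is not measured, so home is found by feel. The tile's side y = 102.5 mm bears on it when home.
- keeper (a joint): Angle of the keeper, a flat dark steel arm 4 to 14 mm above the shelf on an upright hinge: 0 = open (arm along the peg's -y); it closes clockwise from above (at 1.57 the arm lies along the peg's -x). It stays where it is left and takes about 1 N at its thumb post. Starts at 0 to 0.3; its nose meets the home tile at about 1.50 to 1.70; end stop 1.8. Arm 103 mm long from the hinge, 14 wide.
- keeper_nose (a point): Tip of the keeper's round nose (16 mm in diameter), 9 mm above the shelf: 95 mm from the hinge along the arm and 25 mm from the arm's centre line on the leading side. It comes to bear on the tile's side y = -7.5 mm, about 125 mm along the tile's x.
- keeper_hinge (a point): Point on the keeper's hinge axis, 10 mm above the shelf; fixed at 220 mm along x and -36 mm along y from the peg in the peg's axes. The hinge barrel is 20 mm in diameter and 20 mm high.
- keeper_post (a point): Point on the axis of the keeper's upright black thumb post (12 mm in diameter, round, top 52 mm above the shelf), 40 mm above the shelf, 55 mm from the hinge axis along the arm.
- rack: Bystander: wooden rack with slots holding three clothes pegs upright, 60 x 150 mm, 90 mm high. Origin: centre of its underside.
- bottle: Bystander: closed teal spray bottle, 72 mm in diameter, 212 mm high. Origin: centre of its underside.
- canister: Bystander: clear acrylic canister with a metal lid, 104 mm in diameter, 165 mm high. Origin: centre of its underside.
- pegbox: Bystander: small open wooden peg box, 140 x 100 mm, 50 mm high. Origin: centre of its underside.
- ball: Bystander near the tile: orange silicone dryer ball, 60 mm in diameter. Origin: on the shelf under its centre.
- cup: Bystander near the tile: white measuring cup, 60 mm in diameter, 50 mm high. Origin: centre of its underside.
- brush: Bystander: stain brush, 180 mm long, lying on the shelf. Origin: on the shelf under its middle.
Mind the look-alikes: they are no part of the job. Of the things that look like the tile, take the one that is farthest to the robot's right at the start.

How it is judged (in metres and radians):
On the way, in this order (a step that is already met when the one before it is completed fails the run):
1. with the keeper still open, the tile is home: near the fixture's direction (within 0.09 rad) and bearing on the stop with more than 3 N for half a second (contact force between tile and stop above 3 N and angle between the x axis of tile and the x axis of peg, either way round below 0.09 rad and value of joint keeper below 0.8 rad), for 0.5 s.
2. the keeper's nose is swung up to the tile, within 5 mm of its side (y of keeper_nose in the frame of tile above -0.0125 m and x of keeper_nose in the frame of tile below 0.14 m), for 0.2 s.
At the end, for the whole second after the job is handed in: The tile lies flat and still, turned home (within 0.09 rad of the fixture's direction), its notch on the peg within 4 mm, and the keeper's nose is up against the tile's side, within 5 mm (all of step 2 and angle between the x axis of tile and the x axis of peg, either way round below 0.09 rad and horizontal distance between tile and peg below 0.004 m and angle between tile's own z axis and vertical below 0.03 rad and linear speed of tile below 0.01 m/s); the robot touches nothing.
It fails at once if the tile is pressed with more than 13 N by the robot, or against the stop or the peg (contact force between any of the arm, the fingers and tile above 13 N or contact force between tile and stop above 13 N or contact force between tile and peg above 13 N).
It fails at once if the notch leaves the peg by more than 8 mm (horizontal distance between tile and peg above 0.008 m).
It fails at once if the tile is lifted or tipped by more than 0.1 rad (angle between tile's own z axis and vertical above 0.1 rad).
It fails at once if a bystander is moved by more than 25 mm or tipped (distance of any of rack, bottle, canister, pegbox, ball, cup, brush from where it was at the start of the episode above 0.025 m or angle between any of rack, bottle, canister, pegbox, ball, cup, brush's own z axis and vertical above 0.3 rad).
It also fails if it takes over 72 s, if anything falls off the work surface, if the arm or the gripper's body presses on something with over 40 N, if the wrist force passes 120 N, or if a joint passes its speed limit or range.

## Robot

A 7-joint arm with a two-finger parallel gripper is mounted at the origin on the work surface. World frame = base frame: x ahead of the robot, y to its left, z up, the work surface at z = 0. Lengths are in mm, angles in rad, forces in N, time in s.
With the tool pointing down it reaches from about 350 to 900 mm from the base axis. Payload 19.9 kg.
Tool frame: the origin (TCP) lies on the centre line of the jaws, within the pads' length; the fingertips stand 25 mm ahead of it and the grasp point (between the pads) lies 6 mm ahead of it; z points along the fingers, y is the direction in which the jaws open and shut (so a half turn about z gives the same grasp; the last joint's range is limited). The gripper opens to 94 mm and grips with 3 to 60 N. Pads are 16 mm wide; open, the fingers measure 119 mm over their backs; the gripper's body (75 mm by 177 mm) begins 78 mm behind the grasp point.
Start: joints at [-1.236, 0.417, -0.01, 1.614, 0.005, 1.111, -0.053], TCP at [229.374, 581.368, 230.425] pointing down, gripper open.
Joint ranges: [-2.81, 2.81], [-0.39, 2.02], [-1.27, 1.25], [0.06, 2.57], [-1.19, 4.33], [0.19, 2], [-2.82, 2.82]. Speed limits (rad/s): [1.89, 1.89, 2.39, 2.39, 3.01, 3.01, 3.01].

## Interface

Orientations are given as a unit quaternion [x, y, z, w].
In Python, from station import get_state, camera, camera_info, sign_off gives the robot as it stands. The module is installed in compiled form; this text tells all that it offers.
- The arm moves only by the tool play_rows, never from a script. Its arguments are lists of equal length, an entry for each row: "offset": the shift along the tool's x, y, z in units of 0.025 m (1.0 is 0.025 m), a list of three; "twist": the turn, a rotation vector about the tool's x, y, z in units of 0.08 rad (1.0 is 0.08 rad), a list of three; "claw": the closure, from 0 (fully open) to 1 (shut). A call has 1 to 10 rows; each row shifts and turns the pose as measured when the row begins, along the tool's axes as they then stand; what a row does not reach is not made up. A row lasts 1/10 s, in which the tool goes at most 50 mm and 8.59 degrees, less where a joint would pass 70% of its speed; a pose out of reach is approached as far as the arm can. A call with a number of a shift or a turn outside -1 to 1 is refused whole. A call with a gripper value outside its range is refused whole. The fingers move at their own pace and stop on an object; the grip force is fixed at half the most. Time passes only in rows, so rows that do not move let the fingers close. It gives the time, the measured TCP pose, the force and the opening at its end, in the units of the state.
- get_state(): the state, without advancing time (a new reading comes with each control period).
- camera(name): name is "scene" or "side" or "wrist"; returns (picture, depth): 420x560x3 uint8, red, green, blue; 420x560 float32, mm along the optical axis (not along the pixel's ray), 0 where there is no reading.
- camera_info(name): a dict with "vfov" (degrees; the focal length in pixels is half the picture's height over the tangent of half this angle, whatever the lens; pixels are square), "cx", "cy" (the principal point, pixels), "world_from_camera" (4x4, takes a point from camera to world coordinates). Camera axes: x right, y down, z forward; pixel columns grow to the right and rows downward; lengths in mm; the calibration is good to about 2 mm. A picture is of the moment at which its call begins: read the wrist's pose just before it. camera_info takes no time and is no camera call; for the wrist camera it gives the pose at the moment of the call.
- sign_off(): hands the job in, once; it reports no verdict.
The state is a dict: "clock": time; "qpos": joint angles; "dq": joint speeds; "joint_torque": joint torques, N m; "eef_pos": TCP position; "ee_rot": TCP orientation; "wrist_force": force on the tool from outside, world axes, zero at the start; "ft_torque": the same for the moment, N m; "opening": finger opening in mm.
Only numpy, scipy, OpenCV 4.12 (cv2) and the standard library are available. Lean on these libraries where they do the work, as an engineer would, in place of code of your own. Each camera call takes 0.05 s, during which the arm holds its last target. There are 200 camera calls.

## Working session

There is one attempt and no reset: what is moved stays moved. The work goes in short steps, Python scripts to look and compute and a tool call to move; the robot and the scene stay as the last step left them, time stands still between calls to the robot, and variables do not carry over. Pictures are saved under pics/ and viewed, about 8 in all and at most 12, crops included, and the job is handed in when it is done.

Besides the shell and the picture viewer there is one more tool, called after ">>>" by a JSON object that holds its "method" and its "body", one argument or row to a line. play_rows: Moves the arm, as the interface text tells. Its arguments: {"type":"object","properties":{"offset":{"type":"array","items":{"type":"array","items":{"type":"number","minimum":-1,"maximum":1}}},"twist":{"type":"array","items":{"type":"array","items":{"type":"number","minimum":-1,"maximum":1}}},"claw":{"type":"array","items":{"type":"number"}}},"required":["offset","twist","claw"]}

```bash
mkdir -p pics
cat > h.py <<'E'
import numpy as np, cv2
from station import get_state, camera, camera_info, sign_off
def snap(n,f):
    i=camera_info(n); p,d=camera(n)
    cv2.imwrite(f'pics/{f}.png',p[:,:,::-1]); np.savez(f'pics/{f}.npz',p=p,d=d,T=i['world_from_camera'],c=[i['vfov'],i['cx'],i['cy']])
def load(f):
    z=np.load(f'pics/{f}.npz'); return z['p'],z['d'],z['T'],z['c']
def ray(f,uv,z):
    "pixels -> world on plane z"
    p,d,T,c=load(f); F=210/np.tan(np.radians(c[0]/2)); uv=np.atleast_2d(uv).astype(float)
    r=np.c_[(uv[:,0]-c[1])/F,(uv[:,1]-c[2])/F,np.ones(len(uv))]@T[:3,:3].T
    return T[:3,3]+r*((z-T[2,3])/r[:,2:])
def cloud(f):
    p,d,T,c=load(f); F=210/np.tan(np.radians(c[0]/2)); v,u=np.mgrid[:420,:560]
    P=np.stack([(u-c[1])/F*d,(v-c[2])/F*d,d],-1)@T[:3,:3].T+T[:3,3]; P[d==0]=np.nan; return P
E
python3 - <<'E'
from h import *
print(get_state())
for n in ('scene','side','wrist'):
    print(n,camera_info(n)); snap(n,n+'0')
E
```

```text
{'clock': 0.0, 'qpos': array([-1.2364804 ,  0.41798151, -0.01029579,  1.61412568,  0.00464696,
        1.11070361, -0.05298249]), 'dq': array([ 0.00053142,  0.00128324, -0.00074744,  0.00018229,  0.00085312,
        0.00103405,  0.00064281]), 'joint_torque': array([-1.32087749e-03, -8.51240587e+01,  6.38039801e-01, -4.26025808e+01,
       -4.88446432e-02,  1.81944156e-02,  1.16699202e-04]), 'eef_pos': array([229.27418263, 581.0764557 , 229.84096769]), 'ee_rot': array([ 1.86806330e-01,  9.82396579e-01, -5.90442420e-04, -8.91934853e-05]), 'wrist_force': array([0.24772566, 0.40039652, 0.9305491 ]), 'ft_torque': array([-0.00283921,  0.02520395, -0.01482871]), 'opening': 93.80707998408022}
scene {'vfov': 50.338577573905326, 'cx': 272.64997202226004, 'cy': 209.7022134004646, 'world_from_camera': array([[ 7.90383934e-01,  3.33488319e-01, -5.13885958e-01,
         1.16602304e+03],
       [ 6.12386259e-01, -4.52864997e-01,  6.47994109e-01,
        -8.56278715e+02],
       [-1.66224964e-02, -8.26860832e-01, -5.62160882e-01,
         7.49683820e+02],
       [ 0.00000000e+00,  0.00000000e+00,  0
[... 237 characters left out ...]
   [-5.38725985e-01, -6.56504408e-01,  5.27992685e-01,
        -7.51470523e+02],
       [-8.98026258e-03, -6.22201236e-01, -7.82805836e-01,
         1.05889890e+03],
       [ 0.00000000e+00,  0.00000000e+00,  0.00000000e+00,
         1.00000000e+00]])}
wrist {'vfov': 68.04380526448605, 'cx': 281.7623421863226, 'cy': 205.72816515187813, 'world_from_camera': array([[ 3.66641150e-01,  8.95403469e-01,  2.52639852e-01,
         1.54750842e+02],
       [ 9.30361705e-01, -3.52523061e-01, -1.00769981e-01,
         6.10709589e+02],
       [-1.16841636e-03,  2.71992865e-01, -9.62298559e-01,
         3.84196485e+02],
       [ 0.00000000e+00,  0.00000000e+00,  0.00000000e+00,
         1.00000000e+00]])}
```

View pics/scene0.png

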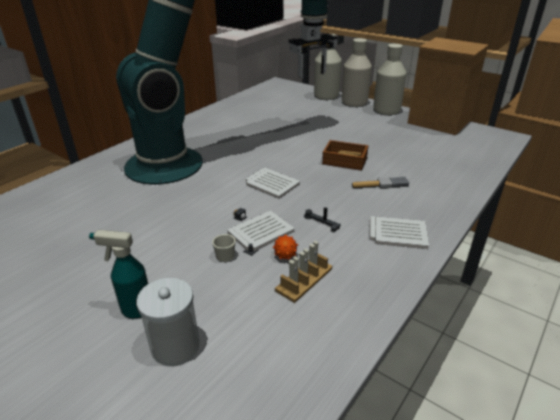

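View pics/side0.png

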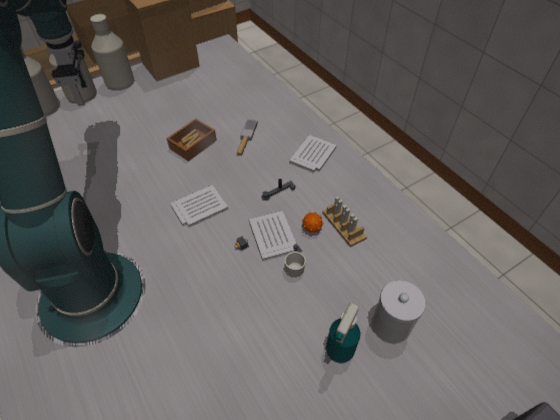

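Three candidates look like the tile: scene (273,182), (262,230) and (400,232), which are side (200,205), (272,234) and (313,153). The keeper is at scene (322,219), the stop or peg at (240,213), and a dark item at (249,248). I'll compute their world positions and check the choice in one rectified crop.

```bash
cat >> h.py <<'E'
def ortho(f,x0,x1,y0,y1,z,s):
    "top view: rows go with -x, columns with -y (robot looking ahead); s px/mm"
    p,d,T,c=load(f); F=210/np.tan(np.radians(c[0]/2))
    W,H=int((y1-y0)*s),int((x1-x0)*s); r,cc=np.mgrid[:H,:W]
    X=np.stack([x1-r/s,y1-cc/s,np.full((H,W),float(z))],-1)
    q=(X-T[:3,3])@T[:3,:3]
    return cv2.remap(p,(q[...,0]/q[...,2]*F+c[1]).astype('f4'),(q[...,1]/q[...,2]*F+c[2]).astype('f4'),cv2.INTER_CUBIC)[:,:,::-1].copy()
E
python3 - <<'E'
from h import *
print(ray('scene0',[[273,182],[262,230],[400,232],[322,219],[240,213],[249,248],[285,247],[225,248]],7).round())
print(ray('side0',[[200,205],[272,234],[313,153],[278,188],[241,243],[297,247],[313,223],[295,265]],7).round())
c=ray('scene0',[[262,230]],7)[0]
a=[ortho(f,c[0]-190,c[0]+190,c[1]-200,c[1]+200,14,2) for f in('scene0','side0')]
a=[cv2.resize(x,(400,380)) if 0 else x[::,::] for x in a]
for i,x in enumerate(a): cv2.imwrite(f'pics/o{i}.png',x[:600])
cv2.imwrite('pics/orth.png',np.hstack([cv2.resize(x,(400,380),interpolation=cv2.INTER_AREA) for x in a]))
print(c)
E
```

```text
[[ 390.  127.    7.]
 [ 525.  -97.    7.]
 [ 834.  121.    7.]
 [ 630.   46.    7.]
 [ 421.  -71.    7.]
 [ 547. -179.    7.]
 [ 620. -119.    7.]
 [ 496. -216.    7.]]
[[ 391.  117.    7.]
 [ 523. -103.    7.]
 [ 830.  114.    7.]
 [ 638.   42.    7.]
 [ 428.  -81.    7.]
 [ 559. -183.    7.]
 [ 650. -137.    7.]
 [ 520. -231.    7.]]
[524.63935462 -96.85214269   7.        ]
```

View pics/orth.png

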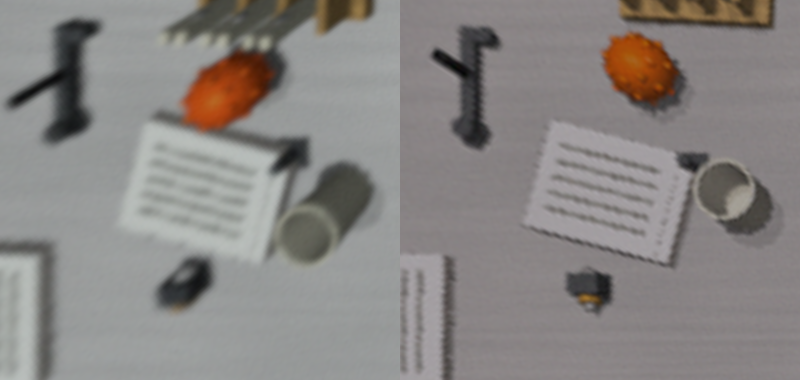

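The middle tile at (525,-97) is farthest right (lowest y) and has the peg at its notch, so it is the one. Next I move over it for a close look.

>>> {"method": "play_rows", "body": {
  "offset": [
    [-0.95,-0.95,0],
    [-0.95,-0.95,0],
    [-0.95,-0.95,0],
    [-0.95,-0.95,0],
    [-0.95,-0.95,0],
    [-0.95,-0.95,0],
    [-0.95,-0.95,0],
    [-0.95,-0.95,0],
    [-0.95,-0.95,0],
    [-0.95,-0.95,0]
  ],
  "twist": [
    [0,0,0],
    [0,0,0],
    [0,0,0],
    [0,0,0],
    [0,0,0],
    [0,0,0],
    [0,0,0],
    [0,0,0],
    [0,0,0],
    [0,0,0]
  ],
  "claw": [1,1,1,1,1,1,1,1,1,1]
}}

```text
clock: 1.15
eef_pos: [364.4, 263.8, 227.8]
ee_rot: [0.184, 0.983, -0.002, -0.001]
wrist_force: [0.3, 0.4, -0.8]
opening: 17.5
```

>>> {"method": "play_rows", "body": {
  "offset": [
    [-0.95,-0.9,0],
    [-0.95,-0.9,0],
    [-0.95,-0.9,0],
    [-0.95,-0.9,0],
    [-0.95,-0.9,0],
    [-0.95,-0.9,0],
    [-0.95,-0.9,0],
    [-0.95,-0.9,0],
    [-0.7,-0.6,0],
    [0,0,0]
  ],
  "twist": [
    [0,0,-0.5],
    [0,0,-0.5],
    [0,0,-0.5],
    [0,0,-0.5],
    [0,0,-0.5],
    [0,0,-0.5],
    [0,0,-0.5],
    [0,0,-0.5],
    [0,0,-0.5],
    [0,0,0]
  ],
  "claw": [1,1,1,1,1,1,1,1,1,1]
}}

```text
clock: 2.15
eef_pos: [530.9, 16.0, 227.8]
ee_rot: [-0.001, 1.0, -0.001, -0.001]
wrist_force: [-0.6, 0.3, 0.1]
opening: 0.4
```

Run:
```python
from h import *
s=get_state(); print(s['eef_pos'],s['ee_rot'],s['wrist_force'],s['qpos'],s['opening'])
snap('wrist','w1')
```

```text
[530.94641705  16.01100804 227.77974619] [-7.98361789e-04  9.99997563e-01 -1.46234479e-03 -1.44842929e-03] [-0.61522143  0.26257248  0.0731686 ] [-0.40649547  0.26495442  0.37535444  1.85862265 -0.10821466  1.04128591
  1.58440093] 0.41391652215217556
```

View pics/w1.png

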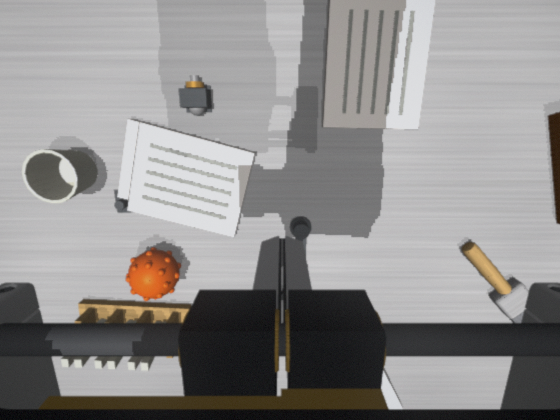

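Wrist view: the tile's notch is on the peg at (121,205), the corner to push is at (255,152), and its other two corners are at (130,120) and (235,236). The stop block is at (195,97) with its screw head at (197,111), the hinge is at (300,226), and the cup and ball stand clear.

Run:
```python
from h import *
g=cv2.cvtColor(load('w1')[0],cv2.COLOR_RGB2GRAY)
def sub(p): return cv2.cornerSubPix(g,np.array([[p]],'f4'),(6,6),(-1,-1),(3,30,.05))[0,0]
A=[sub(p) for p in [(130,120),(255,152),(235,236)]]; print(A)
W=ray('w1',A,14); print(W)
pegt=ray('w1',[[121,204]],22)[0]; hin=ray('w1',[[300,226]],20)[0]; print('peg',pegt,'hinge',hin)
ex=W[1]-W[0]; print(np.linalg.norm(ex),np.linalg.norm(W[2]-W[1]))
ex/=np.linalg.norm(ex); ey=np.array([-ex[1],ex[0],0])
org=W[1]-142.5*ex-102.5*ey; print('tile org',org,'ang',np.arctan2(ex[1],ex[0]))
v=(hin-org)[:2]; phi=np.arctan2(v[1],v[0])-np.arctan2(-36,220); print('fixture ang',phi,np.hypot(*v),np.hypot(220,36))
fx=np.array([np.cos(phi),np.sin(phi)]);fy=np.array([-fx[1],fx[0]])
H=org[:2]+220*fx-36*fy; print('hinge pred',H,'stop',org[:2]+100*fx+112*fy)
for t in (-.06,0,.06):
    a=phi+t; print('home corner',org[:2]+142.5*np.array([np.cos(a),np.sin(a)])+102.5*np.array([-np.sin(a),np.cos(a)]))
P=cloud('w1')
# post/keeper: points 25..60 high near hinge in side/scene clouds
for f in('scene0','side0'):
    Q=cloud(f).reshape(-1,3); 
    m=(Q[:,2]>30)&(Q[:,2]<58)&(np.hypot(Q[:,0]-H[0],Q[:,1]-H[1])<75)
    print(f,m.sum(),np.median(Q[m],0) if m.any() else '')
```

```text
[array([128.53302 , 118.357155], dtype=float32), array([254.88394, 153.37744], dtype=float32), array([234.24593, 234.86465], dtype=float32)]
[[ 451.12506076 -159.29524765   14.        ]
 [ 490.43769227  -15.87419043   14.        ]
 [ 592.5596732   -44.11708819   14.        ]]
peg [ 550.33515684 -177.51022239   22.        ] hinge [578.3641722   38.34325816  20.        ]
148.7114072684779 105.95546357912264
tile org [ 551.62068114 -180.40121518   14.        ] ang 1.3032610664750173
fixture ang 1.6113398534270647 220.37322644368427 222.92599668948438
hinge pred [578.67396477  40.87716118] stop [435.65947806 -85.02302385]
home corner [451.91245397 -35.93402363]
home corner [443.42904333 -42.17289135]
home corner [435.33500576 -48.90923177]
scene0 38 [643.35591244  36.23019901  46.10121601]
side0 24 [639.28027728  33.9345796   45.17056883]
```

>>> {"method": "play_rows", "body": {
  "offset": [
    [1,-0.25,0],
    [0,0,0.5],
    [0,0,1],
    [0,0,1],
    [0,0,1],
    [0,0,1],
    [0,0,1],
    [0,0,0]
  ],
  "twist": [
    [0,0,0],
    [0,0,0.9],
    [0,0,0.9],
    [0,0,0.9],
    [0,0,0.8],
    [0,0,0],
    [0,0,0],
    [0,0,0]
  ],
  "claw": [1,1,1,1,1,1,1,1]
}}

```text
clock: 3.0
eef_pos: [499.5, 17.4, 86.4]
ee_rot: [0.144, 0.99, 0.0, -0.002]
wrist_force: [-0.5, -0.8, 0.1]
opening: 0.6
```

>>> {"method": "play_rows", "body": {
  "offset": [
    [-0.3,-0.2,1],
    [0,0,0.8],
    [0,0,0.2],
    [0,0,0],
    [0,0,0]
  ],
  "twist": [
    [0,0,-0.2],
    [0,0,0],
    [0,0,0],
    [0,0,0],
    [0,0,0]
  ],
  "claw": [1,1,1,1,1]
}}

```text
clock: 3.5
eef_pos: [506.4, 13.4, 40.2]
ee_rot: [0.135, 0.991, 0.002, -0.0]
wrist_force: [0.7, 0.6, 0.1]
opening: 0.7
```

```bash
cat >> h.py <<'E'
from scipy.spatial.transform import Rotation as R
def tile(org=(551,-179),a=1.303):
    s=get_state(); p=s['eef_pos']; m=R.from_quat(s['ee_rot']).as_matrix()
    ex=np.array([np.cos(a),np.sin(a)]); ey=np.array([-ex[1],ex[0]]); v=p[:2]-np.array(org)
    f=s['wrist_force']
    print('t',round(s['clock'],2),'tcp',p.round(1),'yang',np.arctan2(m[1,1],m[0,1]).round(3),'in tile frame',(v@ex).round(1),(v@ey).round(1),'F',f.round(2),'Ftool',(m.T@f).round(2))
E
python3 - <<'E'
from h import *
tile(); snap('wrist','w2')
for n in('side','scene'): snap(n,n+'2')
o=[cv2.resize(ortho(f,400,650,-220,70,14,2)[:500],(400,345)) for f in('side2','scene2')]
w=cv2.resize(load('w2')[0][:,:,::-1],(460,345)); cv2.imwrite('pics/v2.png',np.hstack([o[0],w[:,:400]]))
E
```

```text
t 3.5 tcp [506.4  13.4  40.2] yang 1.3 in tile frame 173.8 93.9 F [0.73 0.61 0.13] Ftool [-0.54  0.78 -0.13]
```

View pics/v2.png

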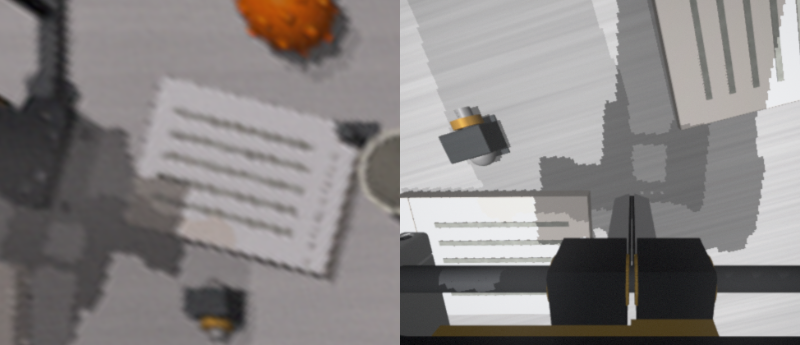

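The view shows the closed fingertips level with the tile's corner and aligned with its side, clear of the stop and the look-alike. Next I lower the tip and touch.

>>> {"method": "play_rows", "body": {
  "offset": [
    [0,0,0.4],
    [0,0,0.05],
    [0,-0.15,0],
    [0,-0.15,0],
    [0,-0.15,0],
    [0,0,0]
  ],
  "twist": [
    [0,0,0],
    [0,0,0],
    [0,0,0],
    [0,0,0],
    [0,0,0],
    [0,0,0]
  ],
  "claw": [1,1,1,1,1,1]
}}

```text
clock: 4.25
eef_pos: [503.5, 1.5, 28.6]
ee_rot: [0.135, 0.991, 0.002, 0.0]
wrist_force: [0.3, -0.8, -0.1]
opening: 0.4
```

```bash
python3 -c "
from h import *
tile()"
```

```text
t 4.25 tcp [503.5   1.5  28.6] yang 1.3 in tile frame 161.5 93.6 F [ 0.32 -0.8  -0.06] Ftool [-0.53 -0.69  0.06]
```

>>> {"method": "play_rows", "body": {
  "offset": [
    [0,-0.06,0],
    [0,-0.06,0],
    [0,-0.06,0],
    [0,-0.06,0],
    [0.06,-0.05,0],
    [0.06,-0.05,0],
    [0.06,-0.05,0],
    [0.06,-0.05,0]
  ],
  "twist": [
    [0,0,0],
    [0,0,0],
    [0,0,0],
    [0,0,0],
    [0,0,-0.15],
    [0,0,-0.15],
    [0,0,-0.15],
    [0,0,-0.15]
  ],
  "claw": [1,1,1,1,1,1,1,1]
}}

```text
clock: 5.05
eef_pos: [494.5, -8.0, 28.8]
ee_rot: [0.109, 0.994, 0.002, 0.001]
wrist_force: [0.2, 0.9, -0.4]
opening: 0.5
```

```bash
python3 -c "
from h import *
tile()"
```

```text
t 5.05 tcp [494.5  -8.   28.8] yang 1.352 in tile frame 149.9 99.7 F [ 0.24  0.89 -0.39] Ftool [-0.05  0.92  0.4 ]
```

>>> {"method": "play_rows", "body": {
  "offset": [
    [0.06,-0.05,0],
    [0.06,-0.05,0],
    [0.06,-0.05,0],
    [0.06,-0.05,0],
    [0.06,-0.05,0],
    [0.06,-0.05,0],
    [0.06,-0.05,0],
    [0.06,-0.05,0]
  ],
  "twist": [
    [0,0,-0.15],
    [0,0,-0.15],
    [0,0,-0.15],
    [0,0,-0.15],
    [0,0,-0.15],
    [0,0,-0.15],
    [0,0,-0.15],
    [0,0,-0.15]
  ],
  "claw": [1,1,1,1,1,1,1,1]
}}

```text
clock: 5.85
eef_pos: [479.3, -14.6, 28.8]
ee_rot: [0.056, 0.998, 0.003, 0.0]
wrist_force: [-0.9, 5.9, 1.2]
opening: 0.5
```

Run:
```python
from h import *
tile(); snap('side','side3'); snap('scene','scene3'); snap('wrist','w3')
o=[ortho(f,400,620,-220,30,14,1.6) for f in('side3','scene3')]
cv2.imwrite('pics/v3.png',np.hstack(o))
```

```text
t 5.85 tcp [479.3 -14.6  28.8] yang 1.459 in tile frame 139.5 112.6 F [-0.94  5.85  1.19] Ftool [ 1.58  5.72 -1.16]
```

View pics/v3.png

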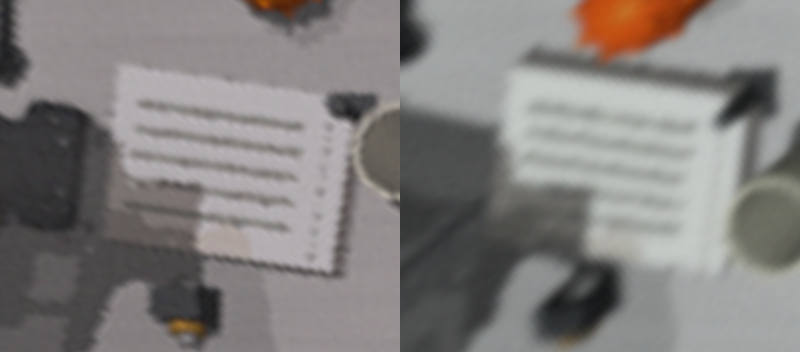

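The tile has turned to about 1.456 and sits on the peg. The image gives about 0.15 rad left to go, with no stop contact yet, so the 5.9 N is turning friction.

>>> {"method": "play_rows", "body": {
  "offset": [
    [0.06,-0.05,0],
    [0.06,-0.05,0],
    [0.06,-0.05,0],
    [0.06,-0.05,0]
  ],
  "twist": [
    [0,0,-0.15],
    [0,0,-0.15],
    [0,0,-0.15],
    [0,0,-0.15]
  ],
  "claw": [1,1,1,1]
}}

```text
clock: 6.4
eef_pos: [472.0, -18.0, 28.7]
ee_rot: [0.03, 1.0, 0.004, -0.0]
wrist_force: [-0.8, 4.9, 0.6]
opening: 0.5
```

```bash
cat >> h.py <<'E'
def th():
    s=get_state(); p=s['eef_pos'][:2]-[551,-179]; r=np.hypot(*p); y=np.sqrt(r*r-155**2)
    print('tile y of finger',y.round(1),'tile ang',(np.arctan2(p[1],p[0])-np.arctan2(y,155)).round(3))
E
python3 -c "
from h import *
tile();th()"
```

```text
t 6.4 tcp [472.  -18.   28.7] yang 1.512 in tile frame 134.3 118.8 F [-0.79  4.89  0.63] Ftool [ 1.08  4.84 -0.59]
tile y of finger 90.2 tile ang 1.5
```

>>> {"method": "play_rows", "body": {
  "offset": [
    [0.05,-0.04,0],
    [0.05,-0.04,0],
    [0.05,-0.04,0]
  ],
  "twist": [
    [0,0,-0.12],
    [0,0,-0.12],
    [0,0,-0.12]
  ],
  "claw": [1,1,1]
}}

```text
clock: 6.7
eef_pos: [467.4, -20.3, 28.7]
ee_rot: [0.013, 1.0, 0.004, -0.0]
wrist_force: [-0.9, 4.4, 1.5]
opening: 0.7
```

```bash
python3 -c "
from h import *
tile();th()"
```

```text
t 6.7 tcp [467.4 -20.3  28.7] yang 1.544 in tile frame 130.9 122.6 F [-0.87  4.38  1.47] Ftool [ 0.98  4.37 -1.44]
tile y of finger 90.3 tile ang 1.528
```

>>> {"method": "play_rows", "body": {
  "offset": [
    [0.05,-0.04,0],
    [0.05,-0.04,0]
  ],
  "twist": [
    [0,0,-0.1],
    [0,0,-0.1]
  ],
  "claw": [1,1]
}}

```text
clock: 6.9
eef_pos: [464.4, -22.0, 28.8]
ee_rot: [0.004, 1.0, 0.004, -0.001]
wrist_force: [-0.7, 5.0, 1.1]
opening: 0.6
```

>>> {"method": "play_rows", "body": {
  "offset": [
    [0.05,-0.04,0],
    [0.05,-0.04,0]
  ],
  "twist": [
    [0,0,-0.1],
    [0,0,-0.1]
  ],
  "claw": [1,1]
}}

```text
clock: 7.1
eef_pos: [461.4, -23.7, 28.8]
ee_rot: [-0.005, 1.0, 0.004, -0.001]
wrist_force: [-0.5, 5.1, 2.0]
opening: 0.8
```

```bash
python3 -c "
from h import *
tile();th()"
```

```text
t 7.1 tcp [461.4 -23.7  28.8] yang 1.581 in tile frame 126.1 127.5 F [-0.52  5.08  1.98] Ftool [ 0.48  5.1  -1.94]
tile y of finger 90.1 tile ang 1.567
```

>>> {"method": "play_rows", "body": {
  "offset": [
    [0.04,-0.035,0],
    [0.04,-0.035,0]
  ],
  "twist": [
    [0,0,-0.08],
    [0,0,-0.08]
  ],
  "claw": [1,1]
}}

```text
clock: 7.3
eef_pos: [458.9, -25.2, 28.8]
ee_rot: [-0.012, 1.0, 0.005, -0.001]
wrist_force: [-0.4, 5.1, 1.9]
opening: 0.5
```

>>> {"method": "play_rows", "body": {
  "offset": [
    [0.04,-0.035,0],
    [0.04,-0.035,0]
  ],
  "twist": [
    [0,0,-0.08],
    [0,0,-0.08]
  ],
  "claw": [1,1]
}}

```text
clock: 7.5
eef_pos: [456.5, -26.7, 28.7]
ee_rot: [-0.02, 1.0, 0.005, -0.001]
wrist_force: [0.1, 5.3, 2.0]
opening: 0.4
```

>>> {"method": "play_rows", "body": {
  "offset": [
    [0.04,-0.035,0],
    [0.04,-0.035,0]
  ],
  "twist": [
    [0,0,-0.08],
    [0,0,-0.08]
  ],
  "claw": [1,1]
}}

```text
clock: 7.7
eef_pos: [454.0, -28.2, 28.8]
ee_rot: [-0.027, 1.0, 0.005, -0.002]
wrist_force: [-1.2, 4.9, 2.7]
opening: 0.5
```

Run:
```python
from h import *
tile();th(); snap('side','side4'); snap('scene','scene4'); snap('wrist','w4')
o=[cv2.resize(ortho('side4',400,620,-220,30,14,1.6),None,fx=1,fy=1),cv2.resize(load('w4')[0][:300,:400,::-1],(400,300))]
o[1]=cv2.copyMakeBorder(o[1],0,52,0,0,0); cv2.imwrite('pics/v4.png',np.hstack(o))
```

```text
t 7.7 tcp [454.  -28.2  28.8] yang 1.626 in tile frame 119.7 133.4 F [-1.23  4.87  2.74] Ftool [ 0.97  4.96 -2.68]
tile y of finger 90.0 tile ang 1.616
```

View pics/v4.png

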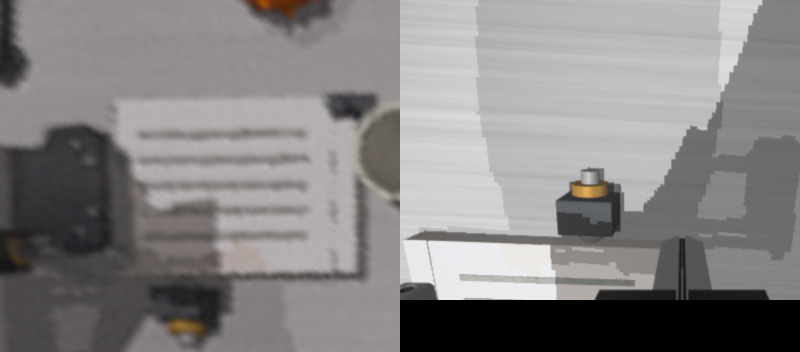

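The tile's side is nearly on the screw head, so I go on in small steps until the force rises.

>>> {"method": "play_rows", "body": {
  "offset": [
    [0.03,-0.03,0],
    [0.03,-0.03,0]
  ],
  "twist": [
    [0,0,-0.06],
    [0,0,-0.06]
  ],
  "claw": [1,1]
}}

```text
clock: 8.05
eef_pos: [452.2, -29.5, 28.8]
ee_rot: [-0.033, 0.999, 0.006, -0.002]
wrist_force: [-1.3, 5.5, 2.3]
opening: 0.4
```

>>> {"method": "play_rows", "body": {
  "offset": [
    [0.03,-0.03,0],
    [0.03,-0.03,0]
  ],
  "twist": [
    [0,0,-0.06],
    [0,0,-0.06]
  ],
  "claw": [1,1]
}}

```text
clock: 8.25
eef_pos: [451.2, -30.2, 28.9]
ee_rot: [-0.039, 0.999, 0.006, -0.001]
wrist_force: [2.7, 10.5, -1.5]
opening: 0.8
```

The force rose to 10.5 N, so this is the stop. I ease the push to about 7–8 N.

>>> {"method": "play_rows", "body": {
  "offset": [
    [0,-0.02,0]
  ],
  "twist": [
    [0,0,0]
  ],
  "claw": [1]
}}

```text
clock: 8.35
eef_pos: [451.4, -30.1, 29.0]
ee_rot: [-0.039, 0.999, 0.006, -0.001]
wrist_force: [0.3, 8.3, -0.8]
opening: 0.3
```

>>> {"method": "play_rows", "body": {
  "offset": [
    [0,-0.022,0],
    [0,-0.022,0]
  ],
  "twist": [
    [0,0,0],
    [0,0,0]
  ],
  "claw": [1,1]
}}

```text
clock: 8.55
eef_pos: [451.4, -30.1, 28.9]
ee_rot: [-0.04, 0.999, 0.007, -0.001]
wrist_force: [0.6, 9.0, 0.1]
opening: 0.0
```

>>> {"method": "play_rows", "body": {
  "offset": [
    [0,-0.022,0],
    [0,-0.022,0],
    [0,-0.022,0],
    [0,-0.022,0]
  ],
  "twist": [
    [0,0,0],
    [0,0,0],
    [0,0,0],
    [0,0,0]
  ],
  "claw": [1,1,1,1]
}}

```text
clock: 8.95
eef_pos: [451.4, -30.1, 28.9]
ee_rot: [-0.043, 0.999, 0.008, -0.001]
wrist_force: [-0.7, 8.0, 1.1]
opening: 0.4
```

>>> {"method": "play_rows", "body": {
  "offset": [
    [0,-0.022,0],
    [0,-0.022,0],
    [0,-0.022,0],
    [0,-0.022,0],
    [0,-0.022,0],
    [0,-0.022,0]
  ],
  "twist": [
    [0,0,0],
    [0,0,0],
    [0,0,0],
    [0,0,0],
    [0,0,0],
    [0,0,0]
  ],
  "claw": [1,1,1,1,1,1]
}}

```text
clock: 9.55
eef_pos: [451.3, -30.2, 28.9]
ee_rot: [-0.046, 0.999, 0.01, -0.001]
wrist_force: [-0.2, 7.5, 1.9]
opening: 0.5
```

```bash
python3 -c "
from h import *
tile();th()"
```

```text
t 9.55 tcp [451.3 -30.2  28.9] yang 1.662 in tile frame 117.2 135.5 F [-0.21  7.49  1.87] Ftool [-0.47  7.51 -1.72]
tile y of finger 89.8 tile ang 1.636
```

I add one firmer hold of about 9.5 N, because turning friction took about 5 N of the push.

>>> {"method": "play_rows", "body": {
  "offset": [
    [0,-0.026,0],
    [0,-0.026,0],
    [0,-0.026,0]
  ],
  "twist": [
    [0,0,0.04],
    [0,0,0.04],
    [0,0,0.04]
  ],
  "claw": [1,1,1]
}}

```text
clock: 9.85
eef_pos: [451.4, -30.2, 28.9]
ee_rot: [-0.043, 0.999, 0.011, -0.001]
wrist_force: [-0.4, 7.8, 0.5]
opening: 0.6
```

>>> {"method": "play_rows", "body": {
  "offset": [
    [0,-0.026,0],
    [0,-0.026,0],
    [0,-0.026,0],
    [0,-0.026,0],
    [0,-0.026,0]
  ],
  "twist": [
    [0,0,0.04],
    [0,0,0.04],
    [0,0,0.04],
    [0,0,0.04],
    [0,0,0.04]
  ],
  "claw": [1,1,1,1,1]
}}

```text
clock: 10.35
eef_pos: [451.5, -30.3, 29.0]
ee_rot: [-0.037, 0.999, 0.012, -0.002]
wrist_force: [-0.1, 9.1, 1.7]
opening: 0.3
```

>>> {"method": "play_rows", "body": {
  "offset": [
    [0,-0.03,0],
    [0,-0.03,0],
    [0,-0.03,0]
  ],
  "twist": [
    [0,0,0],
    [0,0,0],
    [0,0,0]
  ],
  "claw": [1,1,1]
}}

```text
clock: 10.65
eef_pos: [451.5, -30.3, 29.0]
ee_rot: [-0.039, 0.999, 0.014, -0.002]
wrist_force: [-1.1, 8.9, 2.5]
opening: 0.3
```

>>> {"method": "play_rows", "body": {
  "offset": [
    [0,-0.03,0],
    [0,-0.03,0],
    [0,-0.03,0],
    [0,-0.03,0],
    [0,-0.03,0]
  ],
  "twist": [
    [0,0,0],
    [0,0,0],
    [0,0,0],
    [0,0,0],
    [0,0,0]
  ],
  "claw": [1,1,1,1,1]
}}

```text
clock: 11.15
eef_pos: [451.5, -30.4, 29.0]
ee_rot: [-0.042, 0.999, 0.016, -0.002]
wrist_force: [-0.8, 9.7, 1.5]
opening: 0.4
```

The hold is done: 7.5–10 N for about 2.5 s. Now I back off, rise, and go over the keeper.

>>> {"method": "play_rows", "body": {
  "offset": [
    [0,0.2,0],
    [0,0.5,0],
    [0,0.5,0],
    [0,0,-0.5],
    [0,0,-1],
    [0,0,-1],
    [0,0,-1],
    [0,0,-1],
    [0,0,-1],
    [0,0,0]
  ],
  "twist": [
    [0,0,0],
    [0,0,0],
    [0,0,0],
    [0,0,0],
    [0,0,0],
    [0,0,0],
    [0,0,0],
    [0,0,0],
    [0,0,0],
    [0,0,0]
  ],
  "claw": [1,1,1,1,1,1,1,1,1,1]
}}

```text
clock: 12.15
eef_pos: [448.6, -3.1, 177.5]
ee_rot: [-0.043, 0.999, 0.014, -0.002]
wrist_force: [-0.0, 0.3, -0.3]
opening: 0.7
```

>>> {"method": "play_rows", "body": {
  "offset": [
    [-1,0.3,0],
    [-1,0.3,0],
    [-1,0.3,0],
    [-1,0.3,0],
    [-1,0.3,0],
    [-1,0.3,0],
    [-0.9,0.3,0],
    [0,0,0]
  ],
  "twist": [
    [0,0,0],
    [0,0,0],
    [0,0,0],
    [0,0,0],
    [0,0,0],
    [0,0,0],
    [0,0,0],
    [0,0,0]
  ],
  "claw": [1,1,1,1,1,1,1,1]
}}

```text
clock: 12.95
eef_pos: [620.3, 66.0, 181.9]
ee_rot: [-0.043, 0.999, 0.013, -0.001]
wrist_force: [-1.2, 0.0, -0.1]
opening: 0.7
```

>>> {"method": "play_rows", "body": {
  "offset": [
    [0,0,-0.5],
    [0,0,-0.5],
    [0,0,0],
    [0,0,0],
    [0,0,0],
    [0,0,0],
    [0,0,0],
    [0,0,0],
    [0,0,0],
    [0,0,0]
  ],
  "twist": [
    [0,0,1],
    [0,0,1],
    [0,0,1],
    [0,0,1],
    [0,0,1],
    [0,0,1],
    [0,0,1],
    [0,0,1],
    [0,0,1],
    [0,0,0]
  ],
  "claw": [1,1,1,1,1,1,1,1,1,1]
}}

```text
clock: 13.95
eef_pos: [613.6, 61.7, 208.2]
ee_rot: [0.327, 0.945, 0.01, -0.008]
wrist_force: [0.8, -1.3, 0.9]
opening: 0.5
```

Run:
```python
from h import *
tile(); print(get_state()['qpos'].round(2)); snap('wrist','w5')
```

```text
t 13.95 tcp [613.6  61.7 208.2] yang 0.904 in tile frame 248.7 3.3 F [ 0.81 -1.3   0.88] Ftool [-1.42 -0.51 -0.92]
[-0.45  0.45  0.41  1.66 -0.23  1.08  0.94]
```

View pics/w5.png

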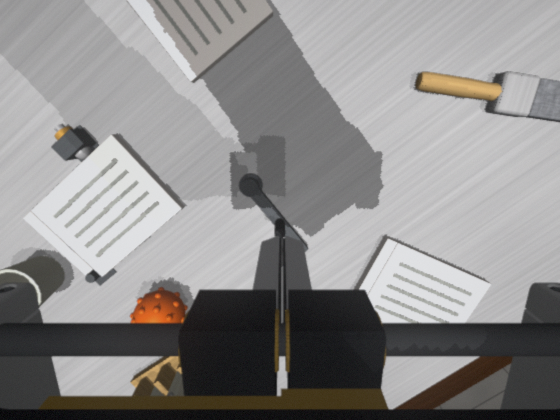

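The view shows the tile lying against the screw head at (83,152) with its notch on the peg at (92,275). The hinge is at (251,184), and the arm runs towards (303,243) with the post near (280,225). I'll locate the post by depth.

Run:
```python
from h import *
P=cloud('w5'); Z=P[...,2]
m=(Z>35)&(Z<60)&(np.mgrid[:420,:560][0]<245); n,l,s,c=cv2.connectedComponentsWithStats(m.astype('u1'))
for i in range(1,n):
    if s[i,4]>8: print(s[i],c[i].round(),np.median(P[l==i],0).round(1))
h=ray('w5',[[251,184]],20)[0]; print('hinge',h, P[180:188,247:255].reshape(-1,3).mean(0))
m=(Z>9)&(Z<30)&(np.hypot(P[...,0]-h[0],P[...,1]-h[1])<18); print('hinge cloud',np.median(P[m&(Z>17)],0),m.sum())
g=cv2.cvtColor(load('w5')[0],cv2.COLOR_RGB2GRAY)
A=[cv2.cornerSubPix(g,np.array([[p]],'f4'),(5,5),(-1,-1),(3,30,.05))[0,0] for p in [(25,216),(113,133),(184,207)]]
W=ray('w5',A,14); print(A,W); v=W[1]-W[2]; e=W[1]-W[0]; print('corner side ang',np.arctan2(v[1],v[0])-np.pi/2,'len',np.linalg.norm(v),'; y side',np.linalg.norm(e),np.arctan2(e[1],e[0]))
print('peg',ray('w5',[[92,275]],22))
for f in('scene3','side3'):
    Q=cloud(f).reshape(-1,3); m=(Q[:,2]>30)&(Q[:,2]<58)&(np.hypot(Q[:,0]-635,Q[:,1]-40)<40)
    print(f,m.sum(),np.median(Q[m],0))
```

```text
[274 223  11  15 129] [279. 230.] [638.1  41.   51.2]
hinge [583.66585804  44.11772324  20.        ] [582.88005586  44.04725892  20.04907302]
hinge cloud [585.06535462  39.96162239  20.01748916] 328
[array([ 22.440779, 217.73026 ], dtype=float32), array([111.45343, 134.39468], dtype=float32), array([182.21004, 208.41183], dtype=float32)] [[ 450.41849495 -190.44732504   14.        ]
 [ 447.72158208  -41.2017781    14.        ]
 [ 556.9350198   -37.89863149   14.        ]]
corner side ang -4.682153324007585 len 109.26337792584404 ; y side 149.2699119709633 1.5888646674186424
peg [[ 550.8322464  -174.98999347   22.        ]]
scene3 35 [642.52854802  36.56200912  44.78096971]
side3 24 [638.39932147  33.66696819  44.3408287 ]
```

>>> {"method": "play_rows", "body": {
  "offset": [
    [-0.65,0.57,0],
    [-0.65,0.57,0.3],
    [0,0,1],
    [0,0,1],
    [0,0,1],
    [0,0,1],
    [0,0,0.8],
    [0,0,0.6],
    [0,0,0],
    [0,0,0]
  ],
  "twist": [
    [0,0,0],
    [0,0,0],
    [0,0,0],
    [0,0,0],
    [0,0,0],
    [0,0,0],
    [0,0,0],
    [0,0,0],
    [0,0,0],
    [0,0,0]
  ],
  "claw": [1,1,1,1,1,1,1,1,1,1]
}}

```text
clock: 15.0
eef_pos: [655.5, 66.2, 62.4]
ee_rot: [0.314, 0.949, 0.01, -0.007]
wrist_force: [0.3, 0.1, 1.2]
opening: 0.2
```

```bash
cat >> h.py <<'E'
def kp(al_list,H=(583.5,43.5),phi=1.585,gap=18.5):
    "finger vs post in tool axes; targets for keeper angles"
    s=get_state(); p=s['eef_pos'][:2]; m=R.from_quat(s['ee_rot']).as_matrix()[:2,:2]
    fx=np.array([np.cos(phi),np.sin(phi)]); fy=np.array([-fx[1],fx[0]])
    print('tcp',s['eef_pos'].round(1),'yang',np.arctan2(m[1,1],m[0,1]).round(3),'Ft',(m.T@s['wrist_force'][:2]).round(2))
    c=p-gap*m[:,1]-H; print('keeper if touching: r',np.hypot(*c).round(1),'ang',np.arctan2(-c@fx,-c@fy).round(3))
    for a in al_list:
        t=np.array(H)+55*(-fy*np.cos(a)-fx*np.sin(a)); print(a,'post',t.round(1),'move tool mm',(m.T@(t+gap*m[:,1]-p)).round(1))
E
python3 -c "
from h import *
kp([.08,.2,.5])"
```

```text
tcp [655.5  66.2  62.4] yang 0.931 Ft [-0.2  0.3]
keeper if touching: r 61.5 ang -0.114
0.08 post [638.4  39.9] move tool mm [ -2.  -12.8]
0.2 post [637.6  33.3] move tool mm [ -5.2 -18.6]
0.5 post [632.1  17.8] move tool mm [-10.1 -34.3]
```

>>> {"method": "play_rows", "body": {
  "offset": [
    [-0.08,-0.1,0.35],
    [0,-0.12,0],
    [0,-0.12,0],
    [-0.04,-0.12,0],
    [-0.04,-0.12,0],
    [-0.04,-0.1,0],
    [-0.04,-0.1,0]
  ],
  "twist": [
    [0,0,0],
    [0,0,0],
    [0,0,0],
    [0,0,0],
    [0,0,0],
    [0,0,0],
    [0,0,0]
  ],
  "claw": [1,1,1,1,1,1,1]
}}

```text
clock: 15.7
eef_pos: [650.4, 46.0, 56.3]
ee_rot: [0.314, 0.949, 0.011, -0.004]
wrist_force: [2.0, 1.0, -1.3]
opening: 0.3
```

```bash
python3 -c "
from h import *
kp([.2,.4,.6,.8,1.,1.2,1.4])"
```

```text
tcp [650.4  46.   56.3] yang 0.933 Ft [-1.    2.02]
keeper if touching: r 57.2 ang 0.232
0.2 post [637.6  33.3] move tool mm [2.8 0.7]
0.4 post [634.5  22.8] move tool mm [-1.  -9.6]
0.6 post [629.3  13.1] move tool mm [ -2.7 -20.5]
0.8 post [622.4   4.6] move tool mm [ -2.2 -31.4]
1.0 post [613.9  -2.4] move tool mm [  0.5 -42.1]
1.2 post [604.2  -7.5] move tool mm [  5.3 -52. ]
1.4 post [593.6 -10.6] move tool mm [ 11.9 -60.7]
```

>>> {"method": "play_rows", "body": {
  "offset": [
    [-0.02,-0.1,0],
    [-0.02,-0.1,0],
    [-0.02,-0.1,0],
    [-0.01,-0.1,0],
    [-0.01,-0.1,0],
    [-0.01,-0.1,0],
    [0,-0.1,0],
    [0,-0.1,0]
  ],
  "twist": [
    [0,0,0],
    [0,0,0],
    [0,0,0],
    [0,0,0.1],
    [0,0,0.1],
    [0,0,0.1],
    [0,0,0.1],
    [0,0,0.1]
  ],
  "claw": [1,1,1,1,1,1,1,1]
}}

```text
clock: 16.5
eef_pos: [639.3, 27.0, 56.0]
ee_rot: [0.334, 0.942, 0.011, -0.005]
wrist_force: [1.6, 0.1, 0.2]
opening: 0.4
```

```bash
python3 -c "
from h import *
kp([.8,1.,1.2,1.4])"
```

```text
tcp [639.3  27.   56. ] yang 0.889 Ft [-1.21  1.08]
keeper if touching: r 53.9 ang 0.624
0.8 post [622.4   4.6] move tool mm [-0.9 -9.6]
1.0 post [613.9  -2.4] move tool mm [  1.3 -20.3]
1.2 post [604.2  -7.5] move tool mm [  5.6 -30.4]
1.4 post [593.6 -10.6] move tool mm [ 11.9 -39.5]
```

>>> {"method": "play_rows", "body": {
  "offset": [
    [-0.02,-0.1,0],
    [-0.01,-0.1,0],
    [0,-0.1,0],
    [0,-0.1,0],
    [0.01,-0.1,0],
    [0.02,-0.1,0],
    [0.02,-0.1,0],
    [0.03,-0.1,0]
  ],
  "twist": [
    [0,0,0.2],
    [0,0,0.2],
    [0,0,0.2],
    [0,0,0.2],
    [0,0,0.2],
    [0,0,0.2],
    [0,0,0.2],
    [0,0,0.2]
  ],
  "claw": [1,1,1,1,1,1,1,1]
}}

```text
clock: 17.3
eef_pos: [623.6, 11.8, 55.6]
ee_rot: [0.399, 0.917, 0.011, -0.005]
wrist_force: [1.9, 0.2, 0.3]
opening: 0.7
```

```bash
python3 -c "
from h import *
kp([1.2,1.3,1.4,1.5,1.6])"
```

```text
tcp [623.6  11.8  55.6] yang 0.749 Ft [-1.14  1.51]
keeper if touching: r 51.7 ang 1.045
1.2 post [604.2  -7.5] move tool mm [-0.9 -8.9]
1.3 post [599.   -9.3] move tool mm [  1.4 -13.9]
1.4 post [593.6 -10.6] move tool mm [  4.1 -18.7]
1.5 post [588.2 -11.3] move tool mm [  7.2 -23.2]
1.6 post [582.7 -11.5] move tool mm [ 10.8 -27.3]
```

>>> {"method": "play_rows", "body": {
  "offset": [
    [-0.02,-0.09,0],
    [-0.01,-0.09,0],
    [0,-0.09,0],
    [0.01,-0.09,0],
    [0.02,-0.09,0],
    [0.03,-0.09,0],
    [0.03,-0.09,0]
  ],
  "twist": [
    [0,0,0.2],
    [0,0,0.2],
    [0,0,0.2],
    [0,0,0.2],
    [0,0,0.2],
    [0,0,0.2],
    [0,0,0.2]
  ],
  "claw": [1,1,1,1,1,1,1]
}}

```text
clock: 18.0
eef_pos: [609.4, 2.3, 55.4]
ee_rot: [0.454, 0.891, 0.011, -0.006]
wrist_force: [1.5, 0.5, -0.3]
opening: 0.7
```

```bash
python3 -c "
from h import *
kp([1.4,1.5,1.6,1.7])"
```

```text
tcp [609.4   2.3  55.4] yang 0.627 Ft [-0.46  1.48]
keeper if touching: r 53.2 ang 1.378
1.4 post [593.6 -10.6] move tool mm [-1.1 -1.8]
1.5 post [588.2 -11.3] move tool mm [ 1.5 -6.7]
1.6 post [582.7 -11.5] move tool mm [  4.5 -11.2]
1.7 post [577.2 -11.1] move tool mm [  8.  -15.5]
```

>>> {"method": "play_rows", "body": {
  "offset": [
    [0.01,-0.05,0],
    [0.01,-0.05,0],
    [0.01,-0.05,0]
  ],
  "twist": [
    [0,0,0.1],
    [0,0,0.1],
    [0,0,0.1]
  ],
  "claw": [1,1,1]
}}

```text
clock: 18.3
eef_pos: [605.4, 0.8, 55.4]
ee_rot: [0.466, 0.885, 0.011, -0.006]
wrist_force: [1.0, 1.0, 0.2]
opening: 0.7
```

>>> {"method": "play_rows", "body": {
  "offset": [
    [0.01,-0.05,0],
    [0.01,-0.05,0]
  ],
  "twist": [
    [0,0,0.1],
    [0,0,0.1]
  ],
  "claw": [1,1]
}}

```text
clock: 18.5
eef_pos: [602.9, -0.0, 55.4]
ee_rot: [0.474, 0.881, 0.011, -0.007]
wrist_force: [0.7, 1.8, 1.1]
opening: 0.5
```

```bash
python3 -c "
from h import *
kp([1.5,1.6,1.7])"
```

```text
tcp [602.9  -0.   55.4] yang 0.584 Ft [1.11 1.6 ]
keeper if touching: r 53.9 ang 1.512
1.5 post [588.2 -11.3] move tool mm [-1.3  0. ]
1.6 post [582.7 -11.5] move tool mm [ 1.6 -4.7]
1.7 post [577.2 -11.1] move tool mm [ 4.9 -9.1]
```

>>> {"method": "play_rows", "body": {
  "offset": [
    [0.02,-0.04,0],
    [0.02,-0.04,0]
  ],
  "twist": [
    [0,0,0.05],
    [0,0,0.05]
  ],
  "claw": [1,1]
}}

```text
clock: 18.7
eef_pos: [600.5, -0.4, 55.4]
ee_rot: [0.478, 0.879, 0.01, -0.007]
wrist_force: [0.7, 0.0, 0.2]
opening: 0.4
```

>>> {"method": "play_rows", "body": {
  "offset": [
    [0.02,-0.035,0],
    [0.02,-0.035,0]
  ],
  "twist": [
    [0,0,0.05],
    [0,0,0.05]
  ],
  "claw": [1,1]
}}

```text
clock: 18.9
eef_pos: [598.3, -0.7, 55.4]
ee_rot: [0.481, 0.876, 0.01, -0.007]
wrist_force: [1.3, 0.5, -0.4]
opening: 0.6
```

```bash
python3 -c "
from h import *
kp([1.5,1.6,1.7])"
```

```text
tcp [598.3  -0.7  55.4] yang 0.566 Ft [-0.27  1.32]
keeper if touching: r 54.2 ang 1.599
1.5 post [588.2 -11.3] move tool mm [-3.5  4.2]
1.6 post [582.7 -11.5] move tool mm [-0.7 -0.5]
1.7 post [577.2 -11.1] move tool mm [ 2.6 -4.9]
```

Angle is about 1.60 and the force is still about 1.3 N, so contact is close. I go on in finer steps.

>>> {"method": "play_rows", "body": {
  "offset": [
    [0.015,-0.03,0],
    [0.015,-0.03,0]
  ],
  "twist": [
    [0,0,0],
    [0,0,0]
  ],
  "claw": [1,1]
}}

```text
clock: 19.1
eef_pos: [596.5, -0.9, 55.4]
ee_rot: [0.481, 0.876, 0.01, -0.007]
wrist_force: [1.6, 0.2, -0.5]
opening: 0.5
```

>>> {"method": "play_rows", "body": {
  "offset": [
    [0.015,-0.03,0],
    [0.015,-0.03,0]
  ],
  "twist": [
    [0,0,0],
    [0,0,0]
  ],
  "claw": [1,1]
}}

```text
clock: 19.3
eef_pos: [596.1, -0.7, 55.7]
ee_rot: [0.481, 0.877, 0.011, -0.005]
wrist_force: [7.2, 1.8, -4.6]
opening: 0.7
```

Run:
```python
from h import *
kp([1.6,1.7]); snap('scene','scene6'); snap('side','side6'); snap('wrist','w6')
o=[ortho(f,480,640,-140,90,14,1.7) for f in('side6','scene6')]
cv2.imwrite('pics/v6.png',np.hstack(o))
```

```text
tcp [596.1  -0.7  55.7] yang 0.566 Ft [-2.33  7.05]
keeper if touching: r 54.2 ang 1.64
1.6 post [582.7 -11.5] move tool mm [-1.9  1.4]
1.7 post [577.2 -11.1] move tool mm [ 1.4 -3. ]
```

View pics/v6.png

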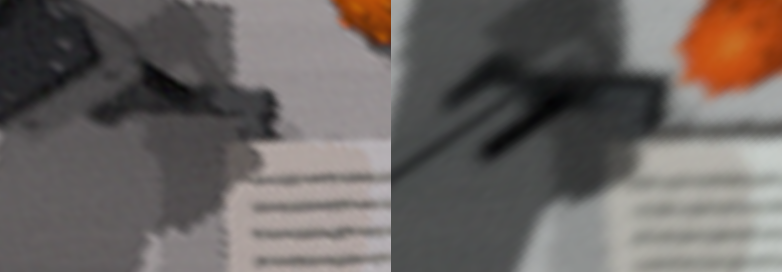

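The force jumped to 7 N while the motion stopped, and the view shows the nose on the tile's rear side. I let go by backing straight off, then rise.

>>> {"method": "play_rows", "body": {
  "offset": [
    [0,0.03,0],
    [0,0.1,0],
    [0,0.3,0],
    [0,0.5,0],
    [0,0,-0.5],
    [0,0,-1],
    [0,0,-1],
    [0,0,-1],
    [0,0,-1],
    [0,0,0]
  ],
  "twist": [
    [0,0,0],
    [0,0,0],
    [0,0,0],
    [0,0,0],
    [0,0,0],
    [0,0,0],
    [0,0,0],
    [0,0,0],
    [0,0,0],
    [0,0,0]
  ],
  "claw": [1,1,1,1,1,1,1,1,1,1]
}}

```text
clock: 20.45
eef_pos: [617.4, 10.0, 176.0]
ee_rot: [0.481, 0.877, 0.01, -0.006]
wrist_force: [-0.0, -0.6, -0.1]
opening: 0.7
```

>>> {"method": "play_rows", "body": {
  "offset": [
    [-0.5,1,-0.5],
    [-0.5,1,-0.5],
    [0,0,0],
    [0,0,0],
    [0,0,0]
  ],
  "twist": [
    [0,0,0],
    [0,0,0],
    [0,0,0],
    [0,0,0],
    [0,0,0]
  ],
  "claw": [1,1,1,1,1]
}}

```text
clock: 20.95
eef_pos: [673.5, 15.3, 203.6]
ee_rot: [0.481, 0.877, 0.01, -0.006]
wrist_force: [-0.0, 0.3, 0.0]
opening: 0.5
```

Run:
```python
from h import *
tile(); snap('wrist','w7'); snap('scene','scene7'); snap('side','side7')
cv2.imwrite('pics/v7.png',np.hstack([ortho('w7',420,680,-220,90,10,1.25),ortho('side7',420,680,-220,90,10,1.25)]))
```

```text
t 20.95 tcp [673.5  15.3 203.6] yang 0.567 in tile frame 219.8 -66.7 F [-0.04  0.33  0.01] Ftool [0.3  0.14 0.  ]
```

View pics/v7.png

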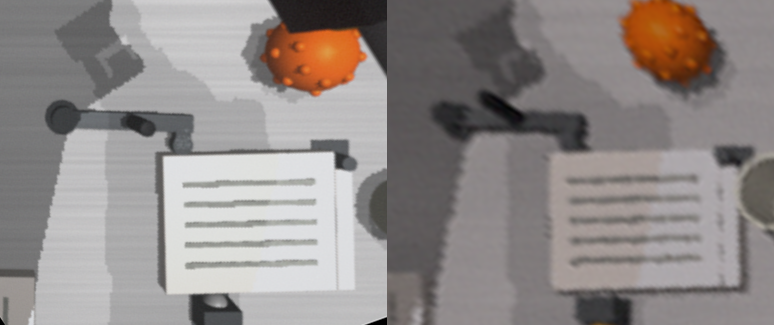

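The final view shows the nose resting on the tile's rear side, the tile on the screw head, and the notch on the peg. The arm is clear, and the ball and cup haven't moved.

```bash
python3 -c "
from h import *
print(sign_off(), get_state()['clock'])"
```

```text
the job is handed in; nothing more can be done
the job is handed in; nothing more can be done
```

The tile is home against the screw head, the keeper's nose is up against it, and the job is handed in. The arm's clock was at about 21 s of the 72 s allowed, and no verdict is reported.

- **Tile:** I took the look-alike farthest to the robot's right (y about -97 mm) and turned it about the peg from 1.30 to about 1.60–1.64 rad. Turning took about 5 N. The force then rose to 10.5 N at the stop, and I held it there at 7.5–10 N for about 2.5 s.
- **Keeper:** I pushed the thumb post with the closed fingers at 1–2 N until the nose met the tile at about 1.64 rad. The post push peaked at about 7.4 N there; then I backed off and lifted clear.
- **Last checks:** The last pictures show the tile flat against the screw head with its notch on the peg, and the nose touching its rear side. The ball and cup are where they were. I did not view the rack, bottle, canister, peg box and brush again, but the arm worked well clear of them. The wrist force is near zero, so the arm touches nothing.
- **Not confirmed:** The force between tile and stop was not measured directly. From the push and the turning friction I estimate 3.5 N or more during the firmest part of the hold, against the required 3 N. That part was nearer 9–10 N than the 8 N asked. My readings of the tile's angle differed by about 0.04 rad, and the fixture's by about 0.03 rad. Taking 1.585 rad for the fixture, the tile comes out 0.01 to 0.05 rad off, within the 0.09 allowed.

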